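# Pull the carton of primer jars forward on the wire rack

## Task

The blue carton of primer jars has been pushed too far back in the wire rack. Fetch the pull hook out of the tool caddy, lay it on the cutting mat and take it again by its wooden handle; then hook its tip over the carton's front lip and drag the carton forward, with the hook only, until its front stands a finger's width or two (about 2 cm) out past the front edge of the rack's white board. Keep the jars standing, leave the brown carton and everything else where it is, and finish with the hook laid back down on the cutting mat.

Things in the scene. Friction and masses are not known exactly. Their poses are not given: they have to be found in the camera images.
- hook_handle (a point): Centre of the pull hook's wooden handle (100 long x 30 wide y x 24 high z). A round steel rod runs from its front end along x; its end is bent square down (-z) as the tip. Mass 0.14 kg, balance point about 45 mm ahead of here. At the start it leans in a caddy trough, rod sloping up and out over the rim at 24 degrees, tip down; no finger fits beside the handle there: draw it out by the bare rod.
- hook_shaft (a point): Point on the axis of the hook's bare rod (8 mm in diameter), 135 mm ahead of the handle's centre; axes as hook_handle. The bare rod runs from 62 to 185 mm ahead of the handle's centre (a 19 mm brass collar before that). Laid on a flat surface with the tip down, the hook stays so, resting on handle and tip, rod sloping up about 2.5 degrees.
- hook_tip (a point): Bottom end of the hook's bent tip: 185 mm ahead of the handle's centre and 22 mm below the rod's axis; the tip is round, 8 mm in diameter; axes as hook_handle.
- caddy_rim (a point): Middle of the front rim, about 63 mm above the bench, of the caddy trough in which the hook leans (black punched-metal caddy, fixed, 131 long x 89 wide; troughs 125 x 40 mm inside, the other on the -y side with short brushes below the rim). x points out over the front, the way the rod points; z up. The hook's handle lies inside, on the -x side.
- mat_top (a point): Centre of the upper face of the green cutting mat, 210 (along its x) x 340 (along its y) x 3 mm, fixed to the bench; z up. The hook (239 mm long) fits on it lengthwise. A small foil dish stands on its +y, -x part.
- rack_front (a point): Middle of the front edge of the fixed wire rack's white board, on its upper face, 30 mm above the bench; the cartons stand on it. x points level back into the rack, z up. 400 wide (y), 290 deep. Above it a wire deck: upper face 130 mm, lowest front rail 97 mm over the board, front edge at x = 7 mm; posts at y = +-200 mm. A gripper does not fit under the deck; the hook does.
- carton_lip (a point): Middle of the top edge (mid-thickness) of the front wall, the lip, of the blue open carton: 130 deep x 110 wide x 45 high, walls 5, floor 4 mm. x points back into the carton, z up. At least 35 mm is empty behind the lip, then jars. It stands loose, lip 70 to 95 mm behind the board's front edge, in the left or right half of the rack; with jars 0.25 to 0.45 kg, drag 1 to 4 N.
- carton_jar0_center (a point): Centre of a primer jar in the blue carton (grey, white cap, 36 mm in diameter, 43 mm high), loose; z up. It stands left of the carton's middle line.
- carton_jar1_center (a point): Centre of the second jar in the blue carton (same size and look), right of the middle line.
- spare_carton_lip (a point): Same point of the brown carton (same size), which stands in the other half of the rack with two orange-capped jars in it: leave it alone.
- paint0_center (a point): Centre of a loose paint jar with a red cap (34 mm in diameter, 45 mm high) on the bench to the left: leave it alone.
- paint1_center (a point): The same with a yellow cap: leave it alone.
- paint2_center (a point): The same with a white cap: leave it alone.
- pump: Loose white pump bottle, 68 mm in diameter and 156 mm high, on the bench to the left (origin under its centre): leave it alone.
- dish_rim (a point): Centre of the mouth of the small foil dish (52 mm wide, 16 mm high) that stands loose on the mat: leave it alone.
Things that resemble listed ones, but are neither listed nor needed, are in the scene too. What is shaped like the part that bears carton_jar0_center but black is not meant.

How it is judged:
On the way, in this order (a step that is already met when the one before it is completed fails the run):
1. the hook lies on the cutting mat, let go (x of hook_handle in the frame of mat_top between -0.115 and 0.115 m and y of hook_handle in the frame of mat_top between -0.18 and 0.18 m and height (world z) of each of hook_handle, hook_tip below 0.035 m and contact force between the fingers and hook below 0.1 N and linear speed of hook below 0.05 m/s), for 0.2 s.
2. the hook, held by its handle, has its tip down behind the blue carton's lip (x of hook_tip in the frame of carton_lip between 0.002 and 0.06 m and y of hook_tip in the frame of carton_lip between -0.05 and 0.05 m and z of hook_tip in the frame of carton_lip below -0.003 m and distance between the grasp point and hook_handle below 0.07 m and contact force between the fingers and hook above 0.5 N), for 0.1 s.
3. the carton's front is past the board's front edge, the tip still behind its lip (x of carton_lip in the frame of rack_front below -0.003 m and x of hook_tip in the frame of carton_lip below 0.06 m and z of hook_tip in the frame of carton_lip below 0 m), for 0.1 s.
At the end, for the whole second after the job is handed in: The middle of the blue carton's lip is 5 to 45 mm out past the board's front edge, the carton flat on the board, its two jars upright (within 0.1 rad); the hook lies at rest on the mat: handle centre over the mat (up to 10 mm beyond its outline), handle centre and tip lower than 35 mm (x of carton_lip in the frame of rack_front between -0.045 and -0.005 m and z of carton_lip in the frame of rack_front between 0.04 and 0.05 m and angle between each of carton_jar0_center, carton_jar1_center's own z axis and vertical below 0.1 rad and x of hook_handle in the frame of mat_top between -0.115 and 0.115 m and y of hook_handle in the frame of mat_top between -0.18 and 0.18 m and height (world z) of each of hook_handle, hook_tip below 0.035 m and linear speed of each of hook, carton below 0.02 m/s); the robot touches nothing.
It fails at once if the gripper or arm touches the blue carton (it is dragged with the hook only) (contact force between any of the fingers, the arm and carton above 0.5 N).
It fails at once if a jar in the blue carton tips over (angle between any of carton_jar0_center, carton_jar1_center's own z axis and vertical above 0.6 rad).
It fails at once if the brown carton is moved by more than 15 mm (distance of spare_carton_lip from where it was at the start of the episode above 0.015 m).
It fails at once if a paint jar, the pump bottle or the dish is moved by more than 20 mm (distance of any of paint0_center, paint1_center, paint2_center, pump, dish_rim from where it was at the start of the episode above 0.02 m).
It also fails if it takes over 72 s, if anything falls off the work surface, if the arm or the gripper's body presses on something with over 40 N, if the wrist force passes 120 N, or if a joint passes its speed limit or range.

## Robot

A 6-joint arm with a two-finger parallel gripper is mounted at the origin on the work surface. World frame = base frame: x ahead of the robot, y to its left, z up, the work surface at z = 0. Lengths are in m, angles in rad, forces in N, time in s.
With the tool pointing down it reaches from about 0.375 to 0.9 m from the base axis. Payload 3.1 kg.
Tool frame: the origin (TCP) lies at the very end of the fingers, on their centre line; the grasp point (between the pads) lies 19 mm behind it; y points along the fingers, x is the direction in which the jaws open and shut, and the axes are right-handed (so a half turn about y gives the same grasp; the last joint's range is limited). The gripper opens to 87 mm and grips with 3 to 60 N. Pads are 19 mm wide; open, the fingers measure 117 mm over their backs; the gripper's body (75 mm by 190 mm) begins 51 mm behind the grasp point.
Start: joints at [-1.508, 0.527, 1.433, -0, 1.181, -0.178], TCP at [0.149, -0.607, 0.223] pointing down, gripper open.
Joint ranges: [-3.08, 3.08], [-0.75, 2.2], [0.22, 2.44], [-1.43, 4.57], [0, 2.65], [-2.85, 2.85]. Speed limits (rad/s): [2.79, 2.79, 3.14, 3.14, 3.14, 3.14].

## Interface

Orientations are given as a unit quaternion [x, y, z, w].
In Python, from rig import robot gives the robot as it stands.
- The arm moves only by the shell command python3 -m creep 'ROWS' [FORCE]. ROWS is JSON, a list of rows, each a list of 3 entries, a list of its own where there are three numbers: the shift along the tool's x, y, z in mm, then the turn about the tool's y in rad, then the opening, from 0 (shut) to 1 (fully open). A call has 1 to 8 rows; each row shifts and turns the commanded pose from where the row before left it, along the tool's axes as they then stand; what a row does not reach is not made up. A row lasts 1/10 s, in which the tool goes at most 50 mm and 8.59 degrees, less where a joint would pass 70% of its speed; a pose out of reach is approached as far as the arm can. A call with a gripper value outside its range is refused whole. The fingers move at their own pace and stop on an object; FORCE is the grip in N (left out, the last holds). Time passes only in rows, so rows that do not move let the fingers close. It gives the time, the measured TCP pose, the force and the opening at its end, in the units of the state.
- robot.get_obs(): the state, without advancing time (a new reading comes with each control period).
- robot.camera(name): name is "scene" or "top" or "wrist"; returns a dict with "pixels" (420x560x3 uint8, red, green, blue), "fx", "fy", "cx", "cy" (pixels), "position" and "rotation" of the camera in the world. Camera axes: x right, y up, looking along -z (the intrinsics and any distortion apply to the point x, -y, -z); pixel columns grow to the right and rows downward; lengths in m; the calibration is good to about 2 mm. A picture is of the moment at which its call begins. There is no depth.
- robot.hand_in(): hands the job in, once; it reports no verdict.
The state is a dict: "time": time; "q": joint angles; "joint_velocities": joint speeds; "joint_torque": joint torques, N m; "position": TCP position; "tool_rot": TCP orientation; "ft_force": force on the tool from outside, world axes, zero at the start; "moment": the same for the moment, N m; "grip_width": finger opening in m.
Only numpy, scipy, OpenCV 4.12 (cv2) and the standard library are available. Lean on these libraries where they do the work, as an engineer would, in place of code of your own. Each camera call takes 0.05 s, during which the arm holds its last target.

## Working session

There is one attempt and no reset: what is moved stays moved. The work goes in short steps, Python scripts to look and compute and a shell command to move; the robot and the scene stay as the last step left them, time stands still between calls to the robot, and variables do not carry over. Pictures are saved under pics/ and viewed, and the job is handed in when it is done.

```bash
ls; mkdir -p pics; python3 - <<'E'
from rig import robot
import cv2
o=robot.get_obs()
print(o)
for n in ["scene","top","wrist"]:
    c=robot.camera(n)
    print(n,{k:(v if k!='pixels' else v.shape) for k,v in c.items()})
    cv2.imwrite(f"pics/{n}0.png",c["pixels"][:,:,::-1])
E
```

```text
pics
{'time': 0.0, 'q': array([-1.50846244e+00,  5.28472211e-01,  1.43389002e+00, -4.54518536e-05,
        1.18140104e+00, -1.78444869e-01]), 'joint_velocities': array([ 0.00060956, -0.00042532,  0.00184225,  0.00117978, -0.000608  ,
        0.00018553]), 'joint_torque': array([ 8.86806229e-04, -4.40042281e+01, -1.76591688e+01,  6.33153738e-02,
        5.80842909e-02, -1.78718601e-04]), 'position': array([ 0.14903999, -0.60621679,  0.22157183]), 'tool_rot': array([-0.55587046,  0.43684787, -0.43580516,  0.55699715]), 'ft_force': array([-0.84193   ,  0.18137602, -0.08668867]), 'moment': array([0.00177192, 0.02516057, 0.01783022]), 'grip_width': 0.08727548999652658}
scene {'pixels': (420, 560, 3), 'fx': 480.50240386424076, 'fy': 480.50240386424076, 'cx': 274.024863612803, 'cy': 208.36316991790395, 'position': array([1.49343196, 0.33942141, 0.72384987]), 'rotation': array([0.2788824 , 0.37924536, 0.70551292, 0.52976323])}
top {'pixels': (420, 560, 3), 'fx': 519.6031374087688, 'fy': 519.6031374087688, 'cx': 270.86608973202976, 'cy': 216.48534220928659, 'position': array([0.44591164, 0.09063487, 1.26698925]), 'rotation': array([-0.02382361,  0.04522054,  0.70898847, -0.7033654 ])}
wrist {'pixels': (420, 560, 3), 'fx': 322.5607325547598, 'fy': 322.5607325547598, 'cx': 277.1820654400338, 'cy': 207.80704723702883, 'position': array([ 0.21993338, -0.58973783,  0.38278112]), 'rotation': array([-0.10550332,  0.0837125 , -0.61141655,  0.77976347])}
```

View pics/scene0.png

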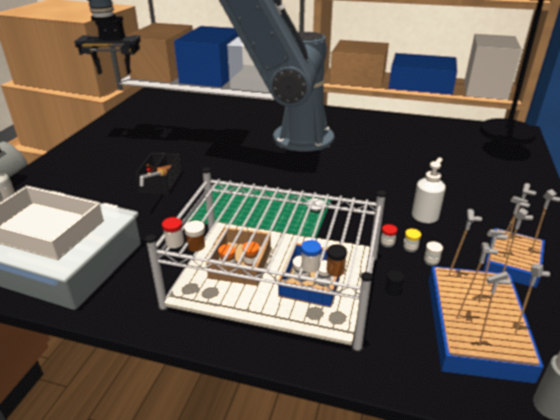

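View pics/top0.png

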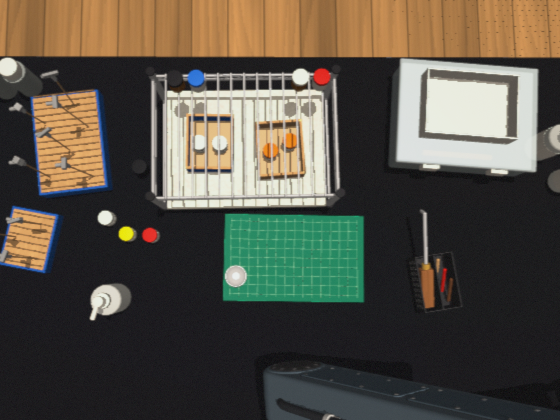

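View pics/wrist0.png

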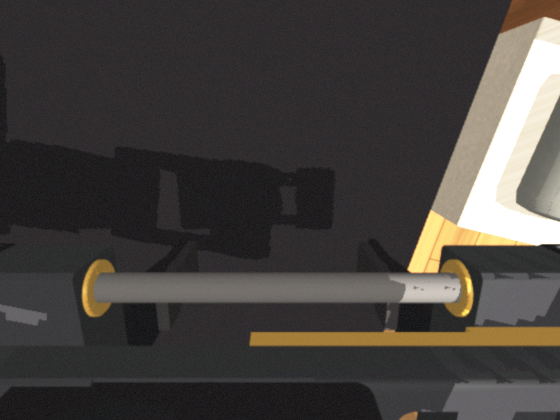

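The top view shows the caddy with the wood-handled hook at about (425,260). The mat is at about (293,258) with the dish at (236,275). The rack holds the carton with white-capped jars at (210,143) and the one with orange caps at (280,150). The deck jars, the handles and brushes in the caddy, and the shelf boxes only look similar. Next I'll zoom in.

```bash
cat > h.py <<'E'
import numpy as np, cv2
from scipy.spatial.transform import Rotation as R
from rig import robot
def ray(c,u,v):
    d=np.array([(u-c['cx'])/c['fx'],-(v-c['cy'])/c['fy'],-1.0])
    return np.array(c['position']),R.from_quat(c['rotation']).apply(d)
def plane(c,u,v,z):
    p,d=ray(c,u,v); return p+d*(z-p[2])/d[2]
def proj(c,P):
    q=R.from_quat(c['rotation']).inv().apply(np.array(P)-np.array(c['position']))
    return c['cx']+c['fx']*q[...,0]/-q[...,2], c['cy']-c['fy']*q[...,1]/-q[...,2]
def tri(c1,a,c2,b):
    p,d=ray(c1,*a);q,e=ray(c2,*b)
    s=np.linalg.lstsq(np.array([d,-e]).T,q-p,rcond=None)[0]
    A=p+s[0]*d;B=q+s[1]*e
    return (A+B)/2,np.linalg.norm(A-B)
def crop(c,u0,v0,w,h,k,f):
    im=c['pixels'][v0:v0+h,u0:u0+w,::-1]
    cv2.imwrite(f,cv2.resize(im,None,fx=k,fy=k,interpolation=cv2.INTER_CUBIC))
E
python3 - <<'E'
from h import *
import pickle
t=robot.camera("top");s=robot.camera("scene")
pickle.dump((t,s),open("c0.pkl","wb"))
crop(t,380,190,100,130,6,"pics/a1.png")
crop(t,145,60,200,155,4,"pics/a2.png")
crop(s,120,140,80,60,8,"pics/a3.png")
crop(s,140,170,250,190,3,"pics/a4.png")
o=robot.get_obs();print(R.from_quat(o['tool_rot']).as_matrix().round(4))
E
```

```text
[[ 2.384e-01 -1.000e-04  9.712e-01]
 [-9.712e-01  1.000e-03  2.384e-01]
 [-1.000e-03 -1.000e+00  2.000e-04]]
```

View pics/a1.png

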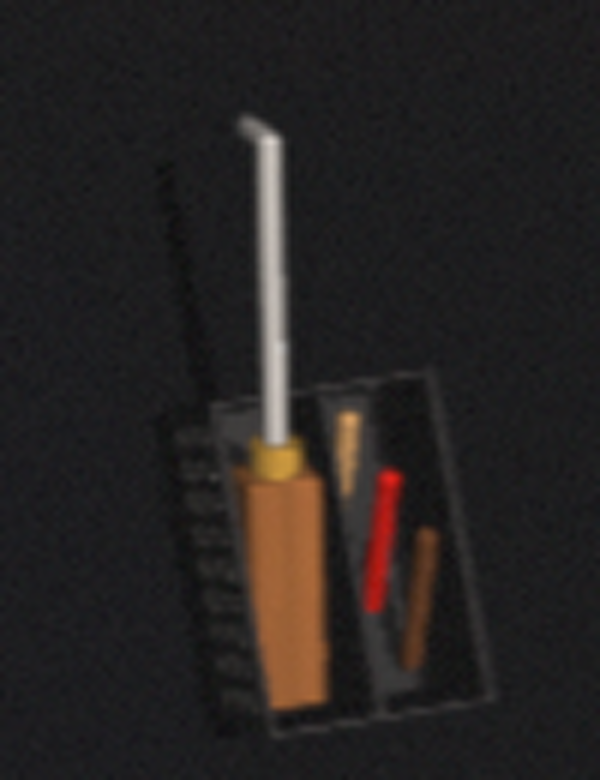

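View pics/a2.png

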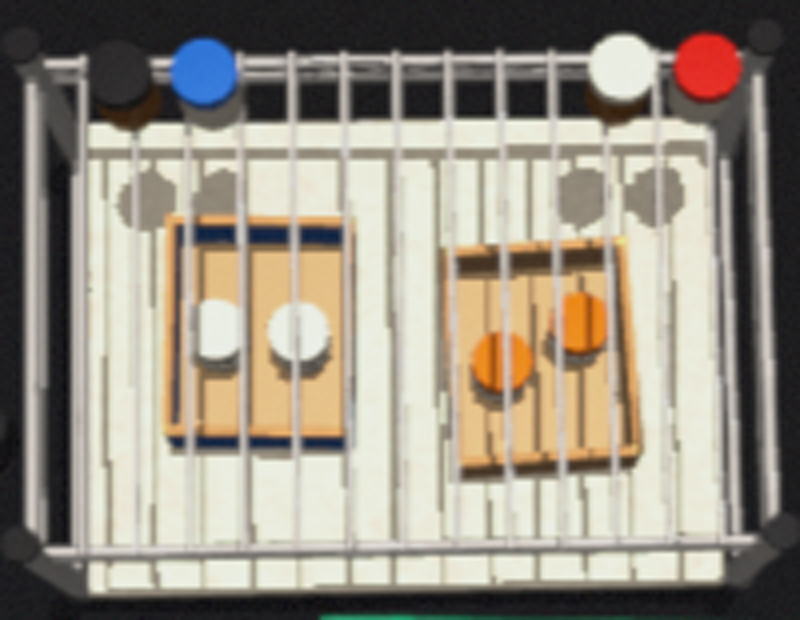

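View pics/a3.png

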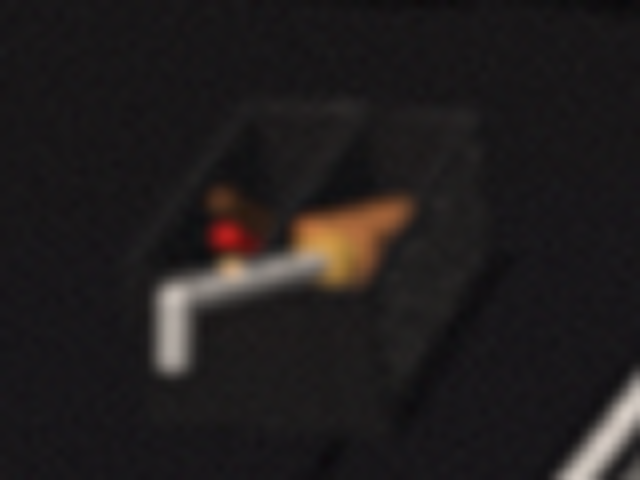

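View pics/a4.png

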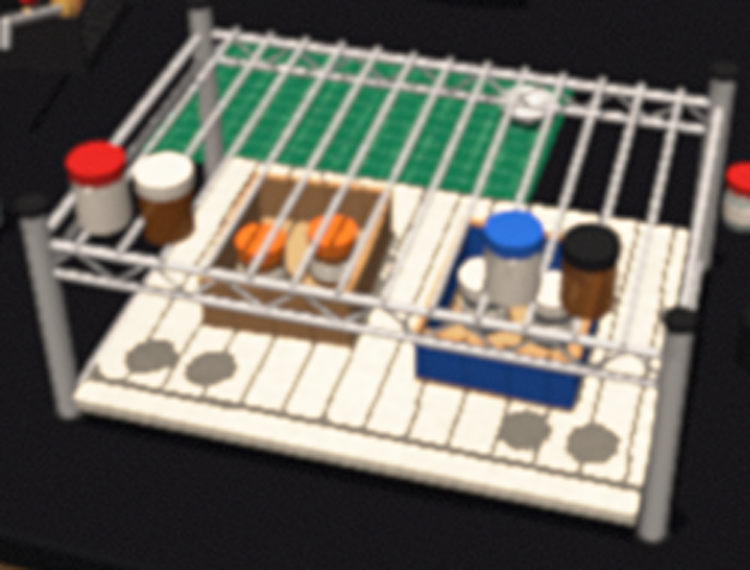

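The carton with white-capped jars is blue: its side walls show blue at crop (500,350). The orange-capped one is brown. In the top view the rod's bend is at (425,212) and the collar at (426,264). In the scene view the bend is at (141.5,176.5). Next I'll triangulate.

```bash
python3 - <<'E'
from h import *
import pickle
t,s=pickle.load(open("c0.pkl","rb"))
A=lambda x,y:(380+x/6-.4,190+y/6-.4)
B=lambda x,y:(120+x/8-.4,140+y/8-.4)
C=lambda x,y:(145+x/4-.4,60+y/4-.4)
D=lambda x,y:(140+x/3-.4,170+y/3-.4)
P=lambda n,v:print(n,np.round(v,4))
b,e=tri(t,A(270,135),s,B(172,292));P('bend',b);print(e)
c,e2=tri(t,A(276,445),s,B(322,262));P('rodstart',c);print(e2)
ti,e3=tri(t,A(244,122),s,B(172,372));P('tip',ti);print(e3)
d=b-c;print(np.linalg.norm(d),np.degrees(np.arctan2(d[1],d[0])),np.degrees(np.arcsin(d[2]/np.linalg.norm(d))))
for n,p in dict(FL=(212,405),FR=(432,373),RL=(275,735),RR=(493,700),mid=(321,390)).items(): P('rim '+n,plane(t,*A(*p),.063))
for n,p in dict(bFL=(88,590),bFR=(725,580),bRL=(88,125),bRR=(710,120)).items(): P(n,plane(t,*C(*p),.03))
for n,p in dict(lipL=(167,430),lipR=(352,432),rl=(167,217),rr=(354,217)).items(): P('blue '+n,plane(t,*C(*p),.075))
for n,p in dict(lipL=(457,463),lipR=(638,452)).items(): P('brown '+n,plane(t,*C(*p),.075))
for n,p in dict(a=(215,330),b=(298,330)).items(): P('jar '+n,plane(t,*C(*p),.077))
for n,p in dict(p0=(20,548),p1=(780,535),dl=(75,552),dr=(735,545)).items(): P('post/deck '+n,plane(t,*C(*p),.16))
# mat
im=t['pixels'].astype(int);m=((im[...,1]>60)&(im[...,1]-im[...,0]>30)&(im[...,1]-im[...,2]>15)).astype(np.uint8)
r=cv2.minAreaRect(cv2.findContours(cv2.morphologyEx(m,cv2.MORPH_OPEN,np.ones((5,5))),0,2)[0][0]);bx=cv2.boxPoints(r)
W=np.array([plane(t,*p,.003) for p in bx]);P('mat',W);P('matc',W.mean(0))
P('dish',plane(t,235.5,275.5,.019))
E
```

```text
bend [ 0.5672 -0.2933  0.1103]
0.001528650630099862
rodstart [ 0.4511 -0.3093  0.0555]
0.0017612405110198838
tip [ 0.5752 -0.2925  0.0851]
0.003044066764036012
0.12930577020507888 7.822455240489441 25.074996232515392
rim FL [ 0.4665 -0.2815  0.063 ]
rim FR [ 0.4782 -0.3684  0.063 ]
rim RL [ 0.3397 -0.3012  0.063 ]
rim RR [ 0.352  -0.3867  0.063 ]
rim mid [ 0.4719 -0.3244  0.063 ]
bFL [0.5911 0.3009 0.03  ]
bFR [ 0.5949 -0.0801  0.03  ]
bRL [0.8762 0.3038 0.03  ]
bRR [ 0.8797 -0.0764  0.03  ]
blue lipL [0.6788 0.2487 0.075 ]
blue lipR [0.6773 0.1418 0.075 ]
blue rl [0.8052 0.2495 0.075 ]
blue rr [0.8052 0.1403 0.075 ]
brown lipL [0.6588 0.081  0.075 ]
brown lipR [ 0.6648 -0.0245  0.075 ]
jar a [0.7373 0.2211 0.077 ]
jar b [0.7372 0.1729 0.077 ]
post/deck p0 [0.5986 0.3152 0.16  ]
post/deck p1 [ 0.6035 -0.0924  0.16  ]
post/deck dl [0.5963 0.2859 0.16  ]
post/deck dr [ 0.5982 -0.0679  0.16  ]
mat [[ 0.3684  0.1692  0.003 ]
 [ 0.5781  0.1663  0.003 ]
 [ 0.5714 -0.1777  0.003 ]
 [ 0.3602 -0.1692  0.003 ]]
matc [ 0.4695 -0.0029  0.003 ]
dish [0.4273 0.1379 0.019 ]
```

```bash
cat >> h.py <<'E'
def delta(target,yaw_deg=None):
    """mm along tool axes from current TCP to target; turn (rad about tool y) to bring tool z to yaw"""
    o=robot.get_obs();M=R.from_quat(o['tool_rot']).as_matrix()
    y0=np.arctan2(M[1,2],M[0,2]);turn=0
    if yaw_deg is not None:
        turn=(y0-np.radians(yaw_deg)+np.pi)%(2*np.pi)-np.pi
        M=M@R.from_rotvec([0,turn,0]).as_matrix()
    print('turn',round(turn,4),'yaw now',round(np.degrees(y0),2),'then mm',((np.array(target)-o['position'])@M*1000).round(1),'pos',o['position'].round(4))
E
python3 -c "
from h import *
delta([.522,-.2997,.16],8)"
```

```text
turn 0.1011 yaw now 13.79 then mm [-251.9   62.4  412. ] pos [ 0.149  -0.6066  0.2221]
```

```bash
python3 -m creep '[[[0,0,0],0.1,1],[[-25,0,41],0,1],[[-25,0,41],0,1],[[-25,0,41],0,1],[[-25,0,41],0,1],[[-25,0,41],0,1],[[-25,0,41],0,1]]' 30; python3 -m creep '[[[-25,0,41],0,1],[[-25,0,41],0,1],[[-25,0,41],0,1],[[-25,0,41],0,1],[[0,0,0],0,1],[[0,0,0],0,1]]'; python3 - <<'E'
from h import *
delta([.522,-.2997,.16],8)
c=robot.camera("wrist");cv2.imwrite("pics/w1.png",c['pixels'][:,:,::-1]);import pickle;pickle.dump(c,open("w1.pkl","wb"))
E
```

```text
time: 0.95
position: [0.3728, -0.4225, 0.2226]
tool_rot: [-0.534, 0.464, -0.464, 0.534]
ft_force: [0.2, -1.1, 1.1]
grip_width: 0.0869
time: 1.55
position: [0.5204, -0.3008, 0.2223]
tool_rot: [0.535, -0.463, 0.463, -0.534]
ft_force: [-0.1, -0.7, 0.8]
grip_width: 0.0873
turn 0.0042 yaw now 8.24 then mm [-0.9 62.3  1.8] pos [ 0.5204 -0.3008  0.2223]
```

View pics/w1.png

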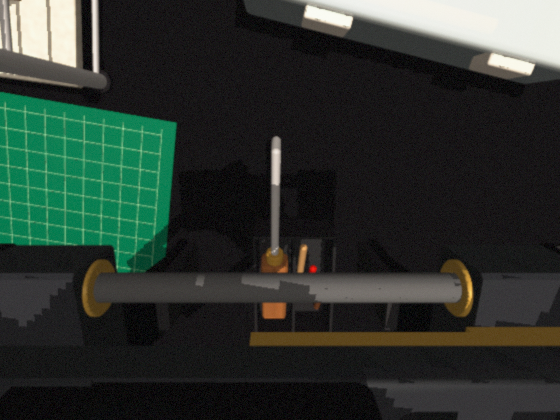

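The wrist view shows the hook centred between the fingers: the rod runs from (276,140) to (275,248), with the handle at (272,285). I'll check that against the triangulated points.

```bash
python3 - <<'E'
from h import *
import pickle
c=pickle.load(open("w1.pkl","rb"))
for p in ([.567,-.2933,.108],[.451,-.3093,.0575]): print(np.round(proj(c,p),1))
P=robot.get_obs()['position']
for z in (.2,.1,.07): print(np.round(proj(c,[P[0],P[1],z]),1))
a=plane(c,276,140,.108);b=plane(c,275,248,.0575);print(a,b,np.degrees(np.arctan2(*(a-b)[1::-1])))
im=c['pixels'][160:245,255:300].astype(int).sum(2);print(255+im[::20].argmax(1))
E
```

```text
[275.5 149.9]
[275.2 254. ]
[277.5 244.2]
[277.4 202.7]
[277.3 195.1]
[ 0.57518751 -0.29255034  0.108     ] [ 0.45794639 -0.30814021  0.0575    ] 7.5743407968115175
[276 275 275 275 275]
```

```bash
python3 -m creep '[[[-1,30,2],0,1],[[0,40,0],0,1],[[0,40,0],0,1],[[0,30,0],0,1],[[0,12,0],0,1],[[0,0,0],0,1]]' 30; python3 - <<'E'
from h import *
s=robot.camera("scene");crop(s,110,110,110,90,7,"pics/b1.png")
delta([.522,-.2997,.07],8)
E
```

```text
time: 2.2
position: [0.5199, -0.3011, 0.069]
tool_rot: [0.533, -0.466, 0.463, -0.533]
ft_force: [0.4, -0.1, -0.2]
grip_width: 0.0867
turn -0.0006 yaw now 7.97 then mm [-1.9  0.6  1.1] pos [ 0.5211 -0.3017  0.0706]
```

View pics/b1.png

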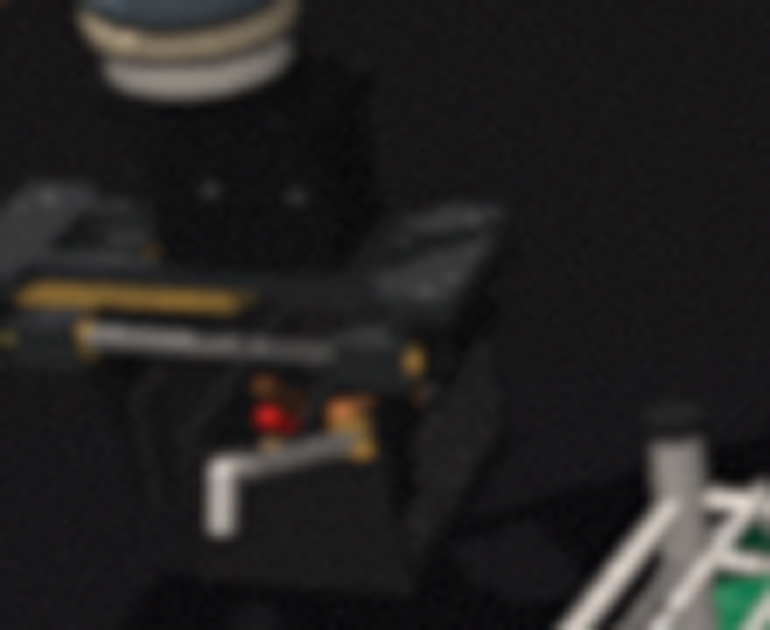

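The fingers straddle the rod and the hook hasn't moved (bend at crop (222,462)). Closing now.

```bash
python3 -m creep '[[[-1,0,0],0,0],[[0,0,0],0,0],[[0,0,0],0,0],[[0,0,0],0,0],[[0,0,0],0,0],[[0,0,0],0,0],[[0,0,0],0,0]]' 60; python3 - <<'E'
from h import *
print(robot.get_obs()['ft_force'])
s=robot.camera("scene");crop(s,110,110,110,90,7,"pics/b2.png")
t=robot.camera("top");crop(t,380,190,100,130,6,"pics/b2t.png")
E
```

```text
time: 2.95
position: [0.5217, -0.2995, 0.0706]
tool_rot: [-0.534, 0.464, -0.464, 0.534]
ft_force: [0.9, 0.1, -0.5]
grip_width: 0.0388
[ 0.93634773  0.10220719 -0.46216985]
```

View pics/b2.png

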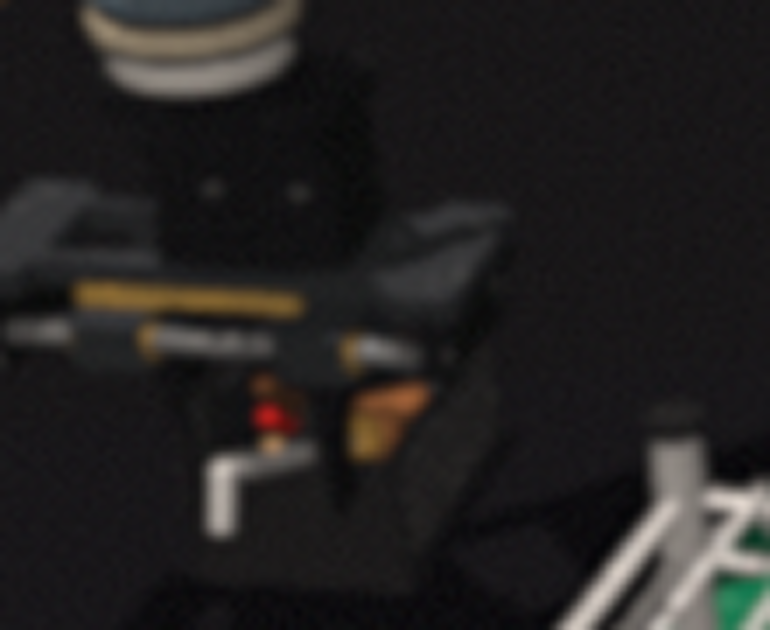

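Still closing, with the opening at 39 mm.

```bash
python3 -m creep '[[[0,0,0],0,0],[[0,0,0],0,0],[[0,0,0],0,0],[[0,0,0],0,0],[[0,0,0],0,0],[[0,0,0],0,0],[[0,0,0],0,0],[[0,0,0],0,0]]'
```

```text
time: 3.85
position: [0.5215, -0.2995, 0.0705]
tool_rot: [-0.534, 0.464, -0.463, 0.534]
ft_force: [-0.5, 0.3, 0.1]
grip_width: 0.0059
```

```bash
python3 -m creep '[[[0,0,0],0,0],[[0,0,0],0,0],[[0,0,0],0,0]]'; python3 - <<'E'
from h import *
s=robot.camera("scene");crop(s,110,110,110,90,7,"pics/b3.png")
E
```

```text
time: 4.15
position: [0.5215, -0.2996, 0.0705]
tool_rot: [0.534, -0.464, 0.464, -0.534]
ft_force: [-1.1, 1.0, 0.7]
grip_width: 0.0058
```

View pics/b3.png

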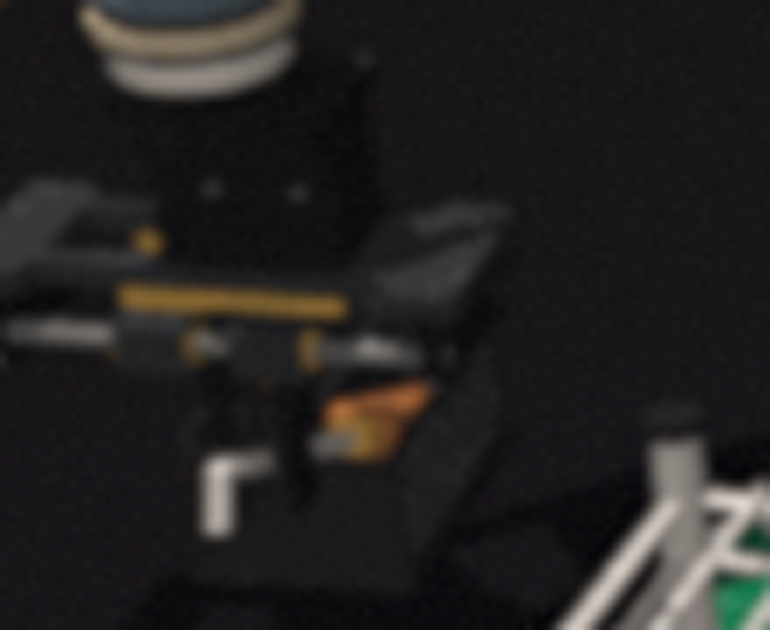

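Gripped: the rod sits between the pads. I'll lift a little and check whether it pivots.

```bash
python3 -m creep '[[[0,-5,0],0,0],[[0,-7,0],0,0],[[0,-8,0],0,0],[[0,0,0],0,0]]'; python3 - <<'E'
from h import *
s=robot.camera("scene");crop(s,110,110,110,90,7,"pics/b4.png")
E
```

```text
time: 4.6
position: [0.5227, -0.3004, 0.0923]
tool_rot: [-0.534, 0.462, -0.465, 0.534]
ft_force: [-0.3, -0.6, -1.7]
grip_width: 0.006
```

View pics/b4.png

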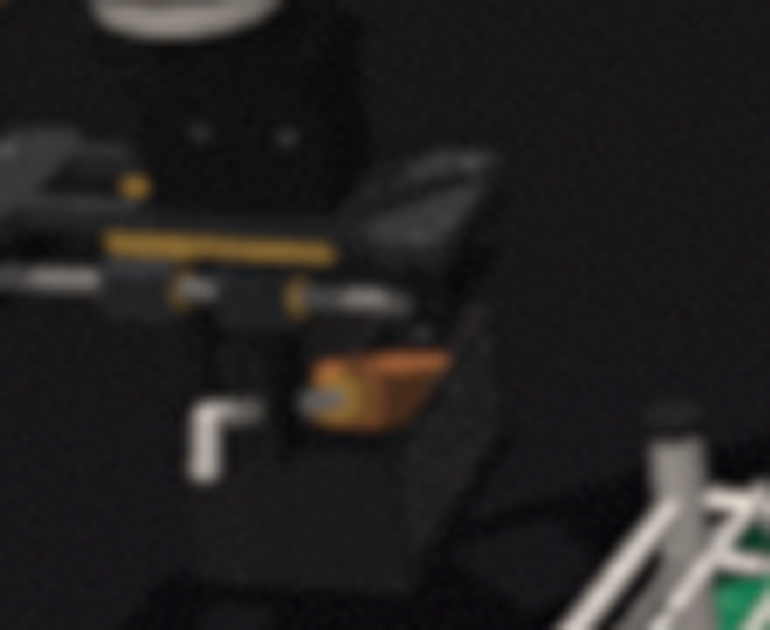

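```bash
python3 -m creep '[[[0,-10,0],0,0],[[0,-15,0],0,0],[[0,-20,0],0,0],[[0,-20,0],0,0],[[0,-15,0],0,0],[[0,0,0],0,0]]'; python3 - <<'E'
from h import *
s=robot.camera("scene");crop(s,110,80,110,110,6,"pics/b5.png")
t=robot.camera("top");crop(t,370,170,110,140,5,"pics/b5t.png")
E
```

```text
time: 5.25
position: [0.523, -0.3007, 0.1733]
tool_rot: [-0.534, 0.462, -0.466, 0.534]
ft_force: [0.5, -0.8, -1.4]
grip_width: 0.0057
```

View pics/b5.png

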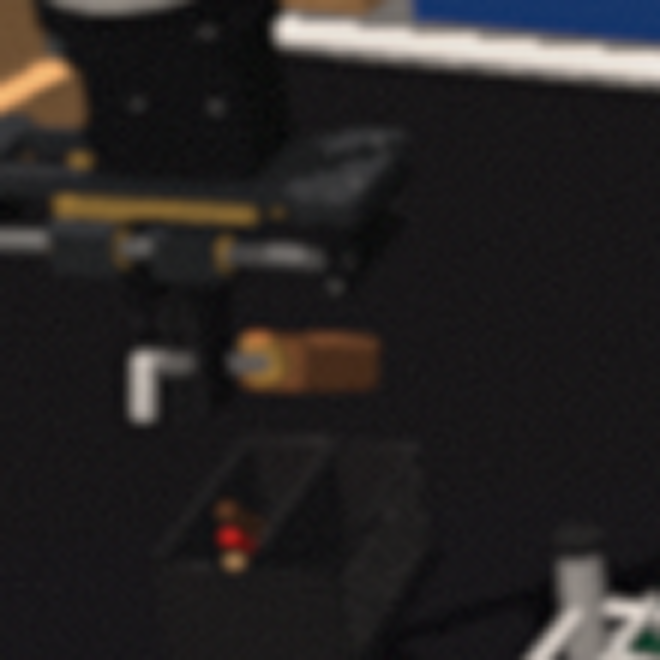

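View pics/b5t.png

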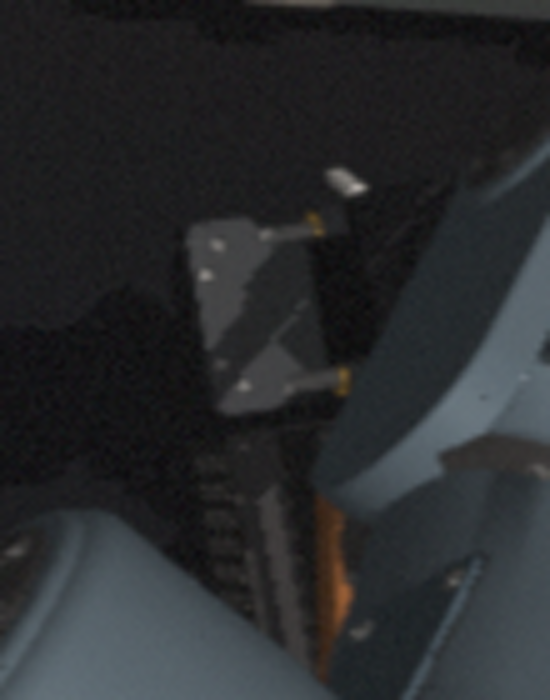

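```bash
python3 - <<'E'
from h import *
s=robot.camera("scene")
g=np.array([.523,-.3007,.1733+.019])
for pit in (0,5,10,15,20,24,28):
    a=np.radians(pit);d=np.array([np.cos(a)*np.cos(.1396),np.cos(a)*np.sin(.1396),np.sin(a)])
    print(pit,[tuple(np.round((np.array(proj(s,g+d*k))-[110,80])*6,0)) for k in (.05,-.073,-.085,-.185)])
E
```

```text
0 [(np.float64(149.0), np.float64(409.0)), (np.float64(255.0), np.float64(285.0)), (np.float64(265.0), np.float64(274.0)), (np.float64(338.0), np.float64(188.0))]
5 [(np.float64(147.0), np.float64(399.0)), (np.float64(257.0), np.float64(298.0)), (np.float64(267.0), np.float64(290.0)), (np.float64(342.0), np.float64(220.0))]
10 [(np.float64(146.0), np.float64(389.0)), (np.float64(258.0), np.float64(312.0)), (np.float64(268.0), np.float64(305.0)), (np.float64(345.0), np.float64(253.0))]
15 [(np.float64(145.0), np.float64(379.0)), (np.float64(259.0), np.float64(326.0)), (np.float64(269.0), np.float64(322.0)), (np.float64(347.0), np.float64(286.0))]
20 [(np.float64(144.0), np.float64(368.0)), (np.float64(260.0), np.float64(341.0)), (np.float64(270.0), np.float64(338.0)), (np.float64(348.0), np.float64(320.0))]
24 [(np.float64(144.0), np.float64(360.0)), (np.float64(260.0), np.float64(352.0)), (np.float64(270.0), np.float64(351.0)), (np.float64(348.0), np.float64(346.0))]
28 [(np.float64(144.0), np.float64(351.0)), (np.float64(260.0), np.float64(364.0)), (np.float64(270.0), np.float64(365.0)), (np.float64(347.0), np.float64(373.0))]
```

The hook hangs clear of the caddy at about 27° pitch. Plan: turn it to yaw 90° (rod towards +y) and lay it on the mat with the shaft at about (0.445,0.02). I'll turn first.

```bash
python3 -m creep '[[[0,-10,0],-0.06,0],[[0,-10,0],-0.12,0],[[0,-5,0],-0.14,0],[[0,0,0],-0.14,0],[[0,0,0],-0.14,0],[[0,0,0],-0.14,0],[[0,0,0],-0.14,0],[[0,0,0],-0.14,0]]'; python3 -m creep '[[[0,0,0],-0.14,0],[[0,0,0],-0.14,0],[[0,0,0],-0.1,0],[[0,0,0],-0.03,0],[[0,0,0],0,0]]'; python3 -c "
from h import *
delta([.445,.02,.19],90);print(robot.get_obs()['q'])"
```

```text
time: 6.2
position: [0.5208, -0.2989, 0.1939]
tool_rot: [-0.692, 0.143, -0.141, 0.693]
ft_force: [-0.9, 0.1, -1.1]
grip_width: 0.0058
time: 6.7
position: [0.521, -0.2991, 0.1944]
tool_rot: [-0.707, 0.001, 0.0, 0.708]
ft_force: [-0.7, 0.4, -1.0]
grip_width: 0.0059
turn -0.0013 yaw now 89.93 then mm [-76.    5.1 319.1] pos [ 0.521  -0.2991  0.1944]
[-7.07019667e-01  5.28468328e-01  1.52230403e+00  6.35280531e-05
  1.09331456e+00 -7.05752561e-01]
```

```bash
python3 -m creep '[[[-5,0,15],0,0],[[-9,0,35],0,0],[[-9,0,40],0,0],[[-9,0,40],0,0],[[-9,0,40],0,0],[[-9,0,40],0,0],[[-9,0,40],0,0],[[-9,0,39],0,0]]'; python3 -m creep '[[[-8,10,25],0,0],[[0,20,5],0,0],[[0,20,0],0,0],[[0,15,0],0,0],[[0,0,0],0,0]]'; python3 - <<'E'
from h import *
delta([.445,.02,.02],90)
s=robot.camera("scene");cv2.imwrite("pics/d1.png",s['pixels'][:,:,::-1])
E
```

```text
time: 7.5
position: [0.4529, -0.0091, 0.1955]
tool_rot: [-0.707, 0.001, -0.001, 0.707]
ft_force: [1.4, 0.4, -0.9]
grip_width: 0.006
time: 8.0
position: [0.4442, 0.0198, 0.129]
tool_rot: [-0.707, 0.002, 0.001, 0.707]
ft_force: [-0.7, -0.2, -1.8]
grip_width: 0.0063
turn -0.0011 yaw now 89.94 then mm [1.30e+00 1.09e+02 1.00e-01] pos [0.4442 0.0198 0.129 ]
```

View pics/d1.png

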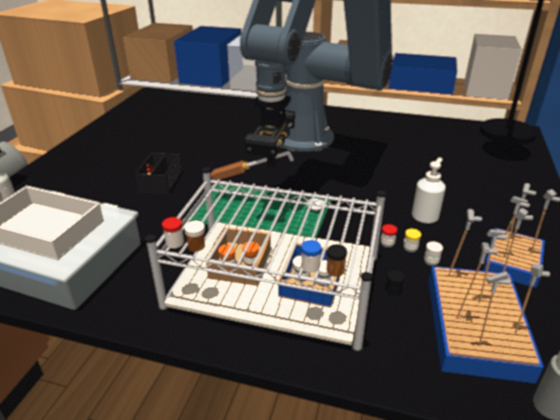

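The hook is held side-on over the mat, with the handle at (229,170) and the tip at (290,156), rod sloping up. I'll lower it, slowing near the mat.

```bash
python3 -m creep '[[[0,15,0],0,0],[[0,20,0],0,0],[[0,10,0],0,0],[[0,5,0],0,0],[[0,0,0],0,0]]' 20;  python3 -m creep '[[[0,8,0],0,0],[[0,8,0],0,0],[[0,8,0],0,0],[[0,8,0],0,0],[[0,8,0],0,0],[[0,0,0],0,0]]'; python3 -m creep '[[[0,8,0],0,0],[[0,8,0],0,0],[[0,5,0],0,0],[[0,4,0],0,0],[[0,2,0],0,0],[[0,0,0],0,0]]'; python3 - <<'E'
from h import *
s=robot.camera("scene");crop(s,180,110,150,120,5,"pics/d2.png")
E
```

```text
time: 8.55
position: [0.4457, 0.0193, 0.0805]
tool_rot: [-0.707, 0.0, -0.0, 0.707]
ft_force: [0.1, 0.6, -0.4]
grip_width: 0.007
time: 9.15
position: [0.4451, 0.0194, 0.0394]
tool_rot: [-0.707, 0.0, 0.001, 0.707]
ft_force: [-0.2, 0.3, -0.6]
grip_width: 0.0071
time: 9.75
position: [0.4455, 0.0194, 0.0133]
tool_rot: [-0.707, 0.0, 0.0, 0.707]
ft_force: [-0.3, 0.0, 0.0]
grip_width: 0.0071
```

View pics/d2.png

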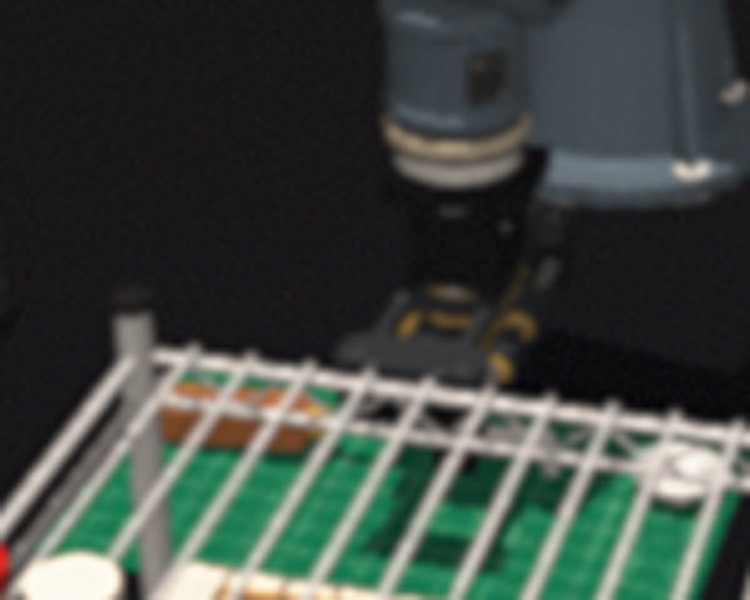

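```bash
python3 -m creep '[[[0,2,0],0,0],[[0,2,0],0,0],[[0,2,0],0,0],[[0,0,0],0,0]]' 10; python3 -c "
from h import *
t=robot.camera('top');crop(t,215,200,160,110,5,'pics/d3.png')"
```

```text
time: 10.2
position: [0.4456, 0.0194, 0.0074]
tool_rot: [-0.707, 0.0, 0.0, 0.707]
ft_force: [-0.3, 0.7, -0.8]
grip_width: 0.0075
```

View pics/d3.png

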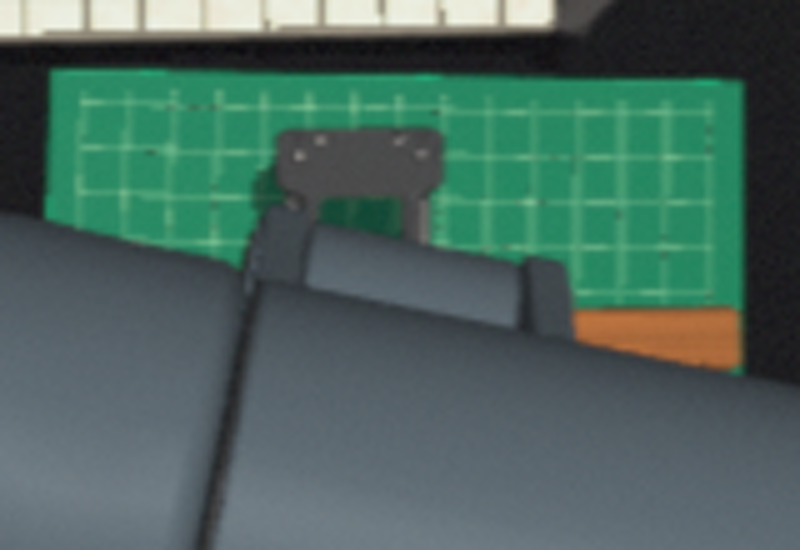

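The handle lies on the mat's right edge, with its rear end at crop (740,335), inside the outline. Releasing.

```bash
python3 -m creep '[[[0,0,0],0,1],[[0,0,0],0,1],[[0,0,0],0,1],[[0,0,0],0,1],[[0,0,0],0,1],[[0,0,0],0,1],[[0,0,0],0,1],[[0,0,0],0,1]]' 30; python3 -m creep '[[[0,-20,0],0,1],[[0,-40,0],0,1],[[0,-40,0],0,1],[[0,-30,0],0,1],[[0,0,-30],0,1],[[0,0,-40],0,1],[[0,0,-40],0,1],[[0,0,-10],0,1]]'; python3 - <<'E'
from h import *
import pickle
c=robot.camera('wrist');cv2.imwrite("pics/e1.png",c['pixels'][:,:,::-1])
t=robot.camera('top');crop(t,215,200,160,110,5,'pics/e2.png')
s=robot.camera('scene');crop(s,180,130,160,100,5,'pics/e3.png')
pickle.dump((c,t,s),open("e.pkl","wb"))
delta([.445,-.12,.1],90)
E
```

```text
time: 11.05
position: [0.4456, 0.0194, 0.0075]
tool_rot: [-0.707, 0.0, -0.0, 0.707]
ft_force: [-0.8, 0.2, -0.3]
grip_width: 0.0636
time: 11.85
position: [0.4467, -0.1042, 0.1379]
tool_rot: [0.708, -0.0, 0.002, -0.706]
ft_force: [0.1, 1.3, 0.8]
grip_width: 0.0871
turn -0.0019 yaw now 89.89 then mm [ -0.1  37.3 -19.5] pos [ 0.4451 -0.1005  0.1374]
```

View pics/e1.png

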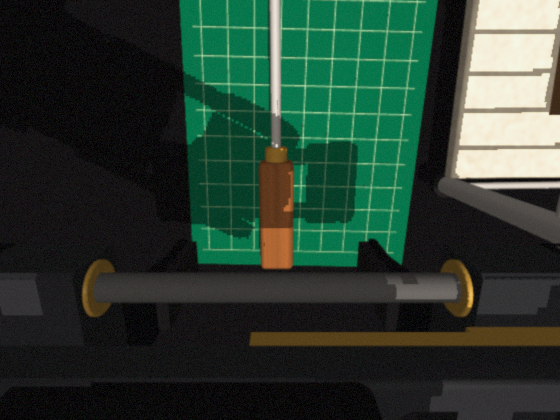

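View pics/e3.png

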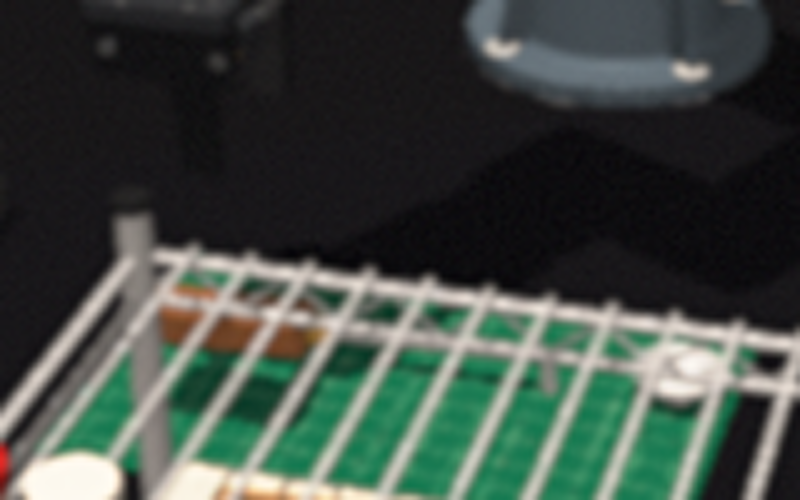

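The hook lies flat on the mat, tip down. In the wrist view its handle spans (277,160) to (277,268), centred on the jaws. Now the handle centre:

```bash
python3 - <<'E'
from h import *
import pickle
c,t,s=pickle.load(open("e.pkl","rb"))
a=plane(c,277,161,.027);b=plane(c,277,268,.027);print(a,b,(a+b)/2,np.linalg.norm(a-b))
crop(t,215,200,160,110,5,'pics/e2.png')
E
```

```text
[ 0.44689988 -0.06652363  0.027     ] [ 0.44654303 -0.16512194  0.027     ] [ 0.44672146 -0.11582279  0.027     ] 0.0985989556947681
```

View pics/e2.png

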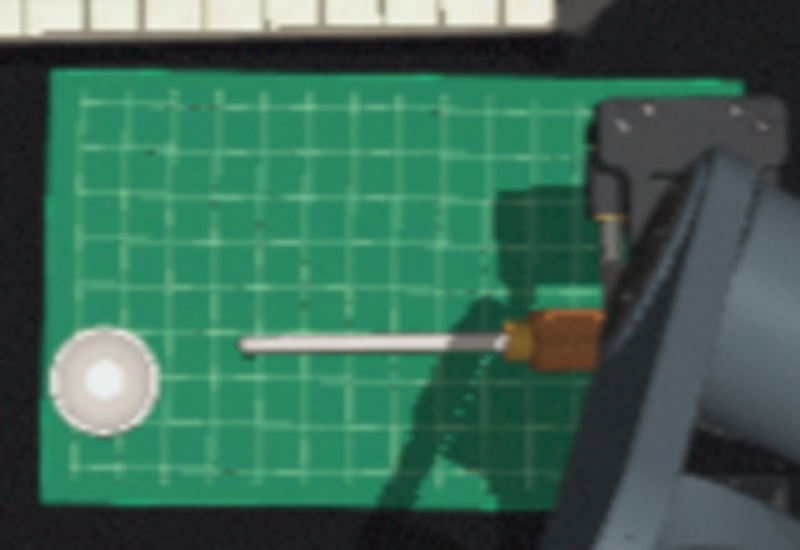

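```bash
python3 -m creep '[[[1,30,-17],0,1],[[0,40,0],0,1],[[0,35,0],0,1],[[0,15,0],0,1],[[0,8,0],0,1],[[0,3,0],0,1],[[0,0,0],0,0],[[0,0,0],0,0]]' 60;  python3 -m creep '[[[0,0,0],0,0],[[0,0,0],0,0],[[0,0,0],0,0],[[0,0,0],0,0],[[0,0,0],0,0],[[0,0,0],0,0],[[0,0,0],0,0],[[0,0,0],0,0]]'
```

```text
time: 12.8
position: [0.4472, -0.1175, 0.0074]
tool_rot: [0.707, 0.001, 0.0, -0.707]
ft_force: [0.2, -1.1, 0.1]
grip_width: 0.0781
time: 13.6
position: [0.4466, -0.1176, 0.0065]
tool_rot: [-0.707, 0.0, 0.0, 0.707]
ft_force: [0.1, 0.0, 0.0]
grip_width: 0.0293
```

```bash
python3 -m creep '[[[0,0,0],0,0],[[0,0,0],0,0],[[0,-5,0],0,0],[[0,-15,0],0,0],[[0,-30,0],0,0],[[0,-40,0],0,0],[[0,-40,0],0,0],[[0,-40,0],0,0]]';  python3 -m creep '[[[0,-35,0],0,0],[[0,-30,0],0.06,0],[[0,-10,0],0.12,0],[[0,0,0],0.14,0],[[0,0,0],0.14,0],[[0,0,0],0.14,0],[[0,0,0],0.14,0],[[0,0,0],0.14,0]]'; python3 -m creep '[[[0,0,0],0.14,0],[[0,0,0],0.14,0],[[0,0,0],0.14,0],[[0,0,0],0.14,0],[[0,0,0],0.1,0],[[0,0,0],0.03,0],[[0,0,0],0,0]]'; python3 -c "
from h import *
delta([.385,.195,.12],0);print(robot.get_obs()['q'])
s=robot.camera('scene');cv2.imwrite('pics/f1.png',s['pixels'][:,:,::-1])
"
```

```text
time: 14.4
position: [0.446, -0.1172, 0.1781]
tool_rot: [-0.707, 0.0, 0.0, 0.707]
ft_force: [-0.5, -1.0, -0.9]
grip_width: 0.0295
time: 15.2
position: [0.4459, -0.1171, 0.2514]
tool_rot: [-0.639, 0.303, -0.303, 0.639]
ft_force: [-0.4, -0.3, -0.8]
grip_width: 0.0298
time: 15.9
position: [0.4459, -0.1171, 0.2514]
tool_rot: [0.5, -0.5, 0.499, -0.5]
ft_force: [-0.1, -0.4, -2.2]
grip_width: 0.0295
turn 0.0009 yaw now 0.05 then mm [-312.   131.7  -60.8] pos [ 0.4459 -0.1171  0.2514]
[-5.00113110e-01  2.67446397e-01  1.79137115e+00  1.04158873e-04
  1.08408998e+00  1.06969840e+00]
```

View pics/f1.png

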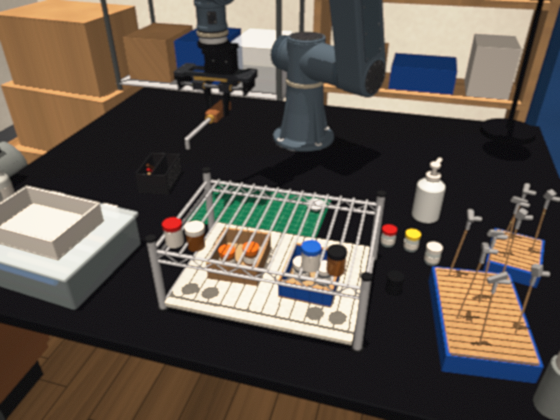

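```bash
python3 -m creep '[[[-20,0,-15],0,0],[[-40,0,-20],0,0],[[-45,0,-15],0,0],[[-45,0,0],0,0],[[-45,0,0],0,0],[[-45,0,0],0,0],[[-40,0,0],0,0],[[-22,0,0],0,0]]';  python3 -m creep '[[[-10,10,0],0,0],[[0,20,0],0,0],[[0,20,0],0,0],[[0,10,0],0,0],[[0,0,0],0,0],[[0,0,0],0,0]]'; python3 - <<'E'
from h import *
import pickle
delta([.385,.195,.12],0)
s=robot.camera('scene');t=robot.camera('top')
crop(s,240,110,140,110,5,'pics/g1.png');crop(t,150,110,160,140,5,'pics/g2.png')
pickle.dump((t,s),open('g.pkl','wb'))
E
```

```text
time: 16.75
position: [0.3956, 0.1871, 0.2517]
tool_rot: [-0.501, 0.499, -0.499, 0.501]
ft_force: [0.4, -0.0, -1.5]
grip_width: 0.0297
time: 17.35
position: [0.3967, 0.1939, 0.1916]
tool_rot: [0.5, -0.5, 0.5, -0.5]
ft_force: [0.2, 0.5, -1.3]
grip_width: 0.0296
turn 0.0001 yaw now 0.0 then mm [ -1.1  71.6 -11.7] pos [0.3967 0.1939 0.1916]
```

View pics/g1.png

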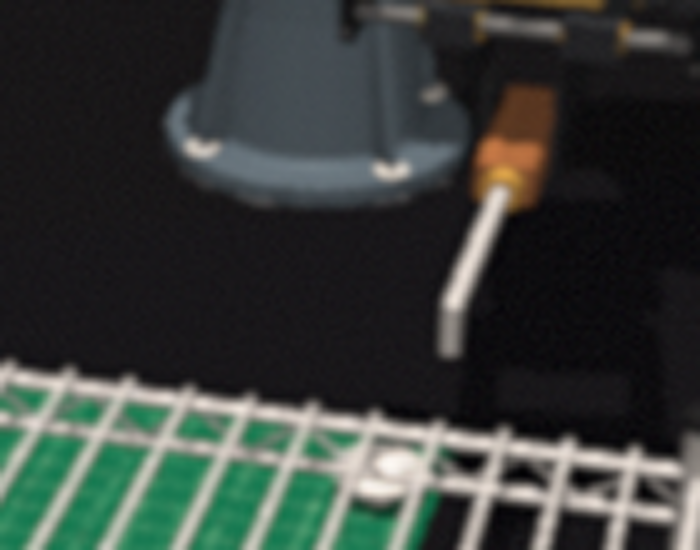

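View pics/g2.png

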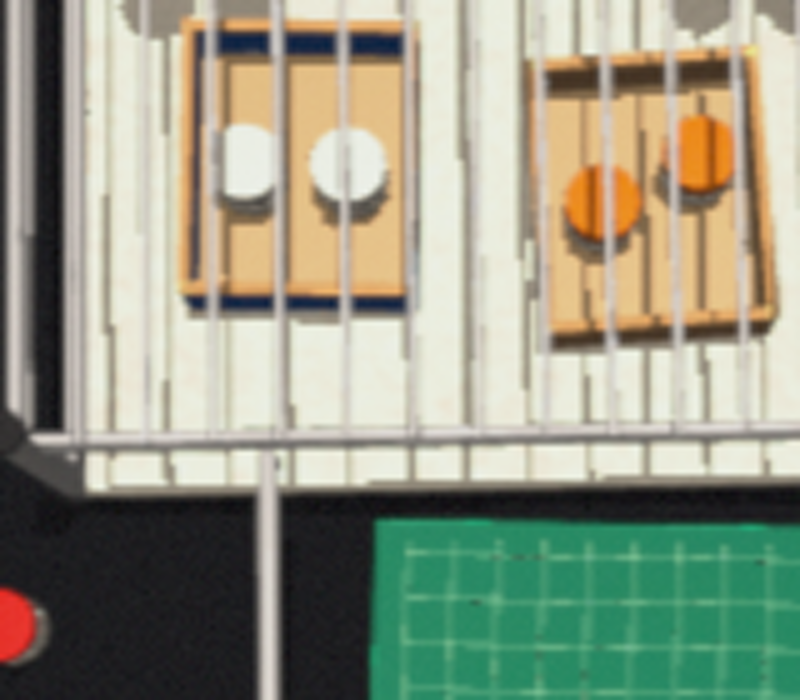

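In the scene crop the tip hangs at (450,355) with the bend at (455,300). In the top crop the bend is at (266,455) and the blue carton's tan lip runs from (185,290) to (412,292). Measuring both:

```bash
python3 - <<'E'
from h import *
import pickle
t,s=pickle.load(open("g.pkl","rb"))
G=lambda x,y:(150+x/5-.4,110+y/5-.4)
S=lambda x,y:(240+x/5-.4,110+y/5-.4)
b,e=tri(t,G(266,455),s,S(455,302));print('bend',b.round(4),e)
for z in (.205,.215): print('rod col', plane(t,*G(266,460),z).round(4), plane(t,*G(270,690),z-.005).round(4))
print('tip if x.58', )
for p in ((187,290),(298,290),(410,292)): print('lip',plane(t,*G(*p),.075).round(4))
for p in ((85,492),(298,490),(470,487)): print('board',plane(t,*G(*p),.03).round(4))
for zt in (.17,.18,.185,.19,.2): print(zt,(np.array(proj(s,[.584,b[1],zt]))-[240,110])*5+2)
p=robot.get_obs()['position']
print(p)
E
```

```text
bend [0.5831 0.1957 0.2107] 0.002423838574109459
rod col [0.5815 0.1974 0.205 ] [0.4874 0.196  0.2   ]
rod col [0.5802 0.1964 0.215 ] [0.487 0.195 0.21 ]
tip if x.58
lip [0.6776 0.2472 0.075 ]
lip [0.6775 0.196  0.075 ]
lip [0.6763 0.1441 0.075 ]
board [0.5889 0.3009 0.03  ]
board [0.5893 0.1997 0.03  ]
board [0.5903 0.1177 0.03  ]
0.17 [452.0976188  383.12628607]
0.18 [453.37922512 363.72924168]
0.185 [454.02508788 353.95414263]
0.19 [454.67435932 344.12745349]
0.2 [455.98323674 324.31766257]
[0.39718507 0.19418709 0.19223973]
```

```bash
python3 -m creep '[[[0,10,-6],0,0],[[0,20,0],0,0],[[0,25,0],0,0],[[0,25,0],0,0],[[0,12,0],0,0],[[0,4,0],0,0],[[0,0,0],0,0],[[0,0,0],0,0]]'; python3 - <<'E'
from h import *
import pickle
delta([.51,.195,.096],0)
s=robot.camera('scene');t=robot.camera('top')
crop(s,250,140,140,110,5,'pics/g3.png');pickle.dump((t,s),open('g3.pkl','wb'))
E
```

```text
time: 18.25
position: [0.3913, 0.1945, 0.0964]
tool_rot: [-0.5, 0.499, -0.5, 0.501]
ft_force: [-0.0, -0.8, -0.7]
grip_width: 0.0296
turn 0.0008 yaw now 0.05 then mm [ -0.5   0.6 118.7] pos [0.3913 0.1945 0.0964]
```

View pics/g3.png

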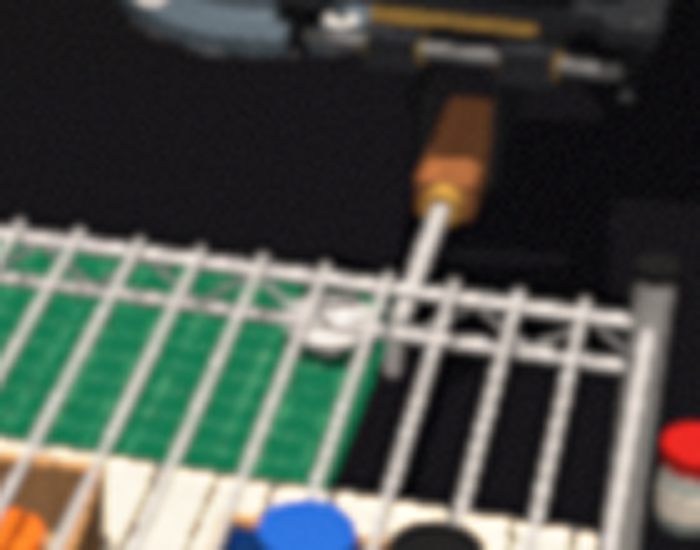

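```bash
python3 - <<'E'
from h import *
import pickle
t,s=pickle.load(open('g3.pkl','rb'))
for x in (.574,.578,.582):
  for z in (.085,.09,.095): print(x,z,((np.array(proj(s,[x,.196,z]))-[250,140])*5+2).round(0))
E
python3 -m creep '[[[0,0,8],0,0],[[0,0,15],0,0],[[0,0,15],0,0],[[0,0,12],0,0],[[0,0,0],0,0]]'; python3 - <<'E'
from h import *
import pickle
s=robot.camera('scene')
crop(s,270,160,120,110,6,'pics/g4.png');print(robot.get_obs()['ft_force'])
E
```

```text
0.574 0.085 [397. 378.]
0.574 0.09 [397. 370.]
0.574 0.095 [398. 361.]
0.578 0.085 [395. 383.]
0.578 0.09 [396. 374.]
0.578 0.095 [396. 365.]
0.582 0.085 [393. 388.]
0.582 0.09 [394. 379.]
0.582 0.095 [394. 370.]
time: 18.85
position: [0.4435, 0.1945, 0.096]
tool_rot: [-0.499, 0.499, -0.501, 0.501]
ft_force: [-0.6, -0.2, -2.0]
grip_width: 0.0294
[-0.58180451  0.18171711 -0.4371951 ]
```

View pics/g4.png

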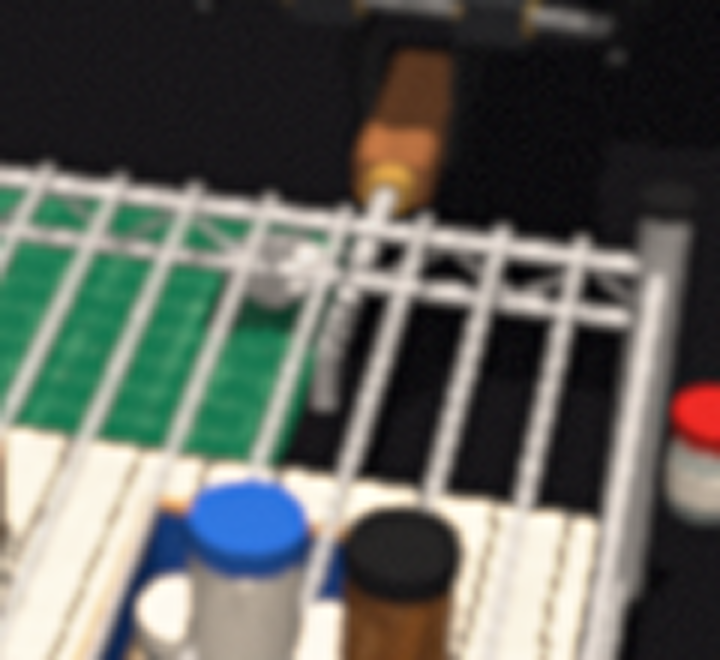

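The rod has passed under the front rail (tip at crop (325,405)) with no force. I'll go on over the lip.

```bash
python3 -m creep '[[[0,0,10],0,0],[[0,0,18],0,0],[[0,0,18],0,0],[[0,0,14],0,0],[[0,0,6],0,0],[[0,0,0],0,0],[[0,0,0],0,0]]'; python3 - <<'E'
from h import *
import pickle
s=robot.camera('scene');t=robot.camera('top');pickle.dump((t,s),open('g5.pkl','wb'))
crop(s,270,190,110,110,6,'pics/g5.png');print(robot.get_obs()['ft_force'])
crop(t,180,110,60,110,6,'pics/g5t.png')
E
```

```text
time: 19.6
position: [0.5051, 0.1943, 0.0953]
tool_rot: [0.501, -0.5, 0.499, -0.5]
ft_force: [0.6, 0.6, -1.3]
grip_width: 0.03
[ 0.16521447  0.79156465 -0.8443587 ]
```

View pics/g5.png

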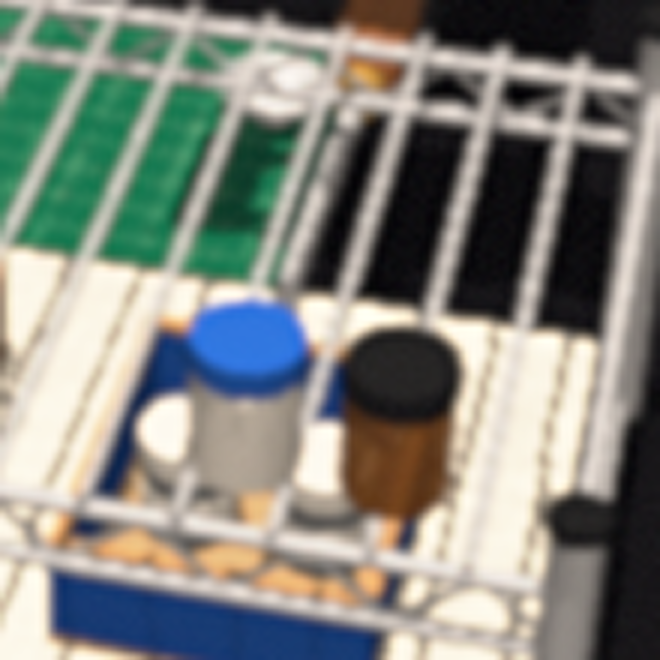

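View pics/g5t.png

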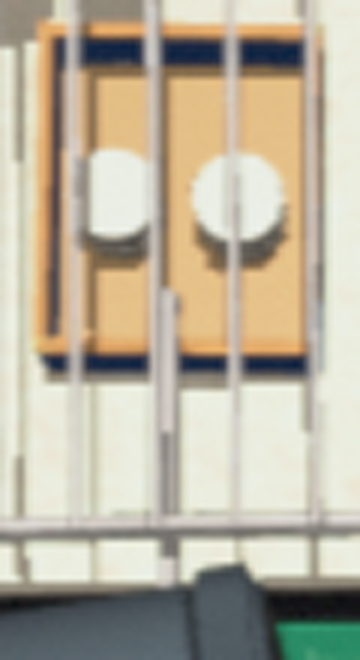

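```bash
python3 - <<'E'
from h import *
import pickle
t,s=pickle.load(open('g5.pkl','rb'))
G=lambda x,y:(180+x/6-.4,110+y/6-.4)
print(plane(t,*G(168,290),.112),plane(t,*G(178,347),.075))
E
```

```text
[0.69235629 0.19633344 0.112     ] [0.67785239 0.19581194 0.075     ]
```

The tip is only about 10 mm past the lip's centre line. I'll advance 6 mm more and then lower 25 mm.

```bash
python3 -m creep '[[[0,0,6],0,0],[[0,5,0],0,0],[[0,7,0],0,0],[[0,7,0],0,0],[[0,4,0],0,0],[[0,2,0],0,0],[[0,0,0],0,0]]'; python3 - <<'E'
from h import *
import pickle
s=robot.camera('scene');t=robot.camera('top')
crop(s,270,190,110,110,6,'pics/g6.png');print(robot.get_obs()['ft_force'])
crop(t,180,110,60,110,6,'pics/g6t.png')
E
```

```text
time: 20.4
position: [0.512, 0.1944, 0.07]
tool_rot: [0.501, -0.5, 0.5, -0.5]
ft_force: [0.5, 0.4, -1.7]
grip_width: 0.0296
[ 0.17874722 -0.94346093 -1.20506301]
```

View pics/g6.png

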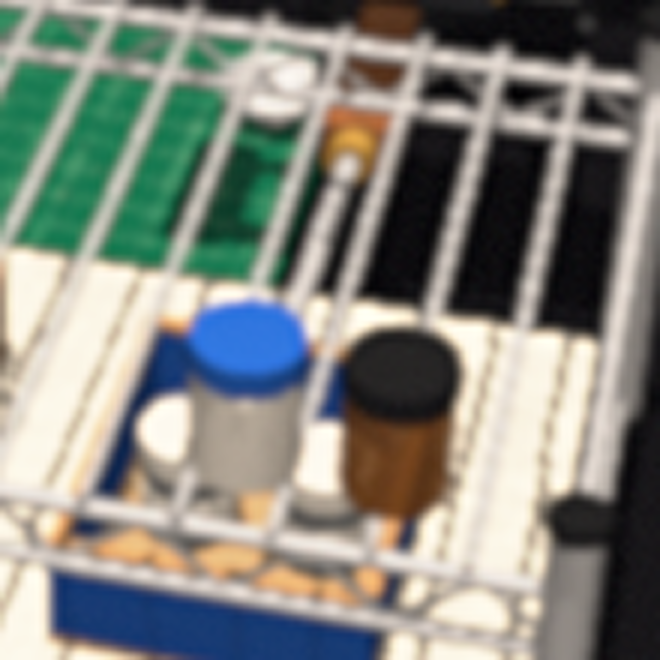

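View pics/g6t.png

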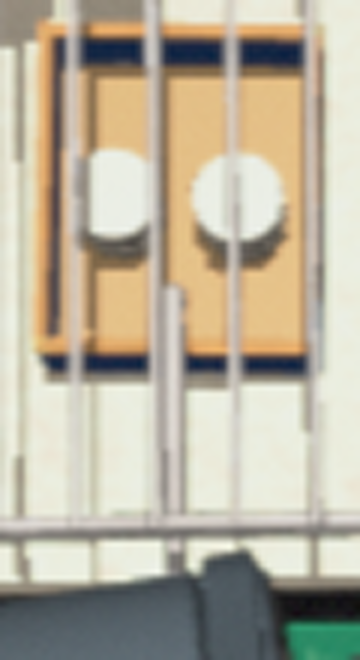

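The tip is down behind the lip, with the rod end at top crop (174,288) and the lip at y≈347, and there is no contact force. Now dragging gently.

```bash
python3 -m creep '[[[0,0,-2],0,0],[[0,0,-3],0,0],[[0,0,-4],0,0],[[0,0,-5],0,0],[[0,0,-6],0,0],[[0,0,-7],0,0],[[0,0,-7],0,0],[[0,0,-6],0,0]]'; python3 - <<'E'
from h import *
t=robot.camera('top')
print(robot.get_obs()['ft_force'])
crop(t,180,110,60,110,6,'pics/h1t.png')
E
```

```text
time: 21.3
position: [0.472, 0.1945, 0.0707]
tool_rot: [-0.5, 0.5, -0.5, 0.5]
ft_force: [1.2, -0.1, -1.6]
grip_width: 0.0289
[ 0.1467659  -0.21616983 -0.17258081]
```

View pics/h1t.png

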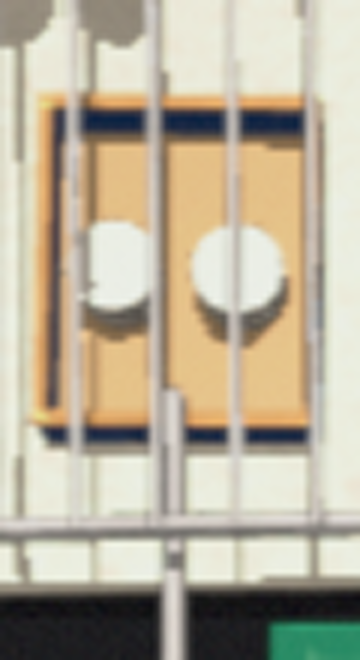

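The carton follows straight (lip now at crop y≈418) and the jars stand. Continuing about 75 mm.

```bash
python3 -m creep '[[[0,0,-3],0,0],[[0,0,-5],0,0],[[0,0,-7],0,0],[[0,0,-8],0,0],[[0,0,-8],0,0],[[0,0,-8],0,0],[[0,0,-7],0,0],[[0,0,-5],0,0]]'; python3 -m creep '[[[0,0,-5],0,0],[[0,0,-5],0,0],[[0,0,-4],0,0],[[0,0,-3],0,0],[[0,0,-2],0,0],[[0,0,0],0,0],[[0,0,0],0,0]]';python3 - <<'E'
from h import *
import pickle
t=robot.camera('top');s=robot.camera('scene');pickle.dump((t,s),open('h2.pkl','wb'))
print(robot.get_obs()['ft_force'])
crop(t,180,110,60,120,6,'pics/h2t.png');crop(s,250,150,130,110,6,'pics/h2.png')
E
```

```text
time: 22.15
position: [0.4205, 0.1943, 0.0706]
tool_rot: [0.5, -0.5, 0.5, -0.5]
ft_force: [1.1, 0.0, -1.5]
grip_width: 0.0295
time: 22.85
position: [0.4019, 0.1943, 0.0705]
tool_rot: [0.501, -0.5, 0.5, -0.5]
ft_force: [0.5, 0.1, -0.6]
grip_width: 0.0296
[-1.04854211  0.42302602 -1.58360783]
```

View pics/h2t.png

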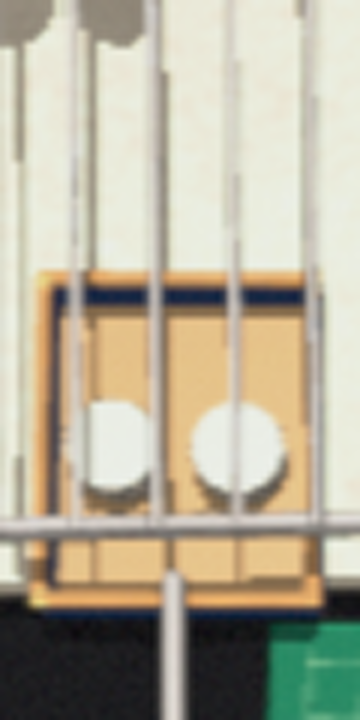

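View pics/h2.png

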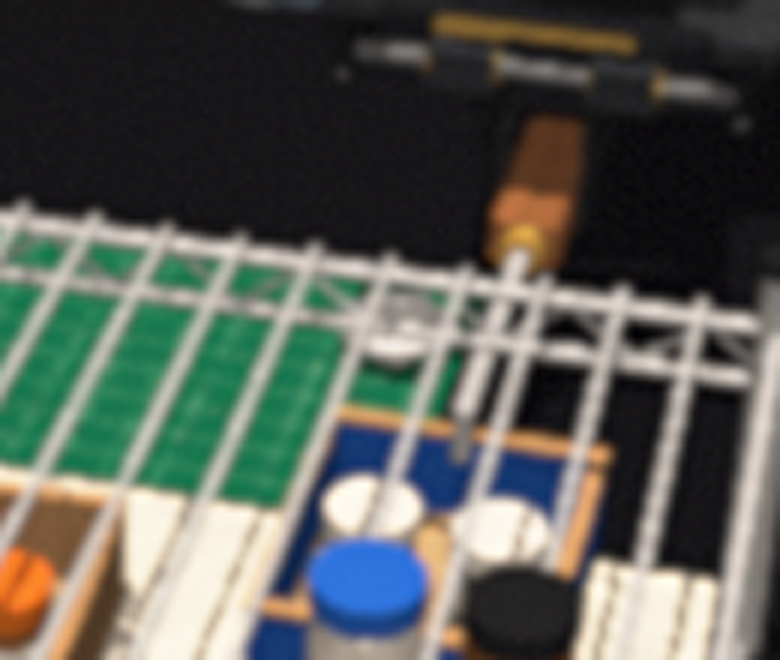

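```bash
python3 - <<'E'
from h import *
import pickle
t,s=pickle.load(open('h2.pkl','rb'))
G=lambda x,y:(180+x/6-.4,110+y/6-.4)
print('lip',plane(t,*G(35,600),.075),plane(t,*G(178,600),.075),plane(t,*G(322,600),.075),'rear',plane(t,*G(178,278),.075),'rodend',plane(t,*G(174,572),.088))
print('board edge',plane(t,*G(10,580),.03),plane(t,*G(345,582),.03))
E
```

```text
lip [0.57978628 0.25019556 0.075     ] [0.57945349 0.19560329 0.075     ] [0.57911744 0.14047762 0.075     ] rear [0.70496265 0.19586942 0.075     ] rodend [0.58870091 0.19599491 0.088     ]
board edge [0.59290105 0.2661665  0.03      ] [0.59131314 0.13318513 0.03      ]
```

The lip is about 12 mm out, so I'll pull 8 mm more.

```bash
python3 -m creep '[[[0,0,-2],0,0],[[0,0,-3],0,0],[[0,0,-2],0,0],[[0,0,-1],0,0],[[0,0,0],0,0],[[0,0,0],0,0],[[0,0,2],0,0],[[0,0,2],0,0]]';python3 - <<'E'
from h import *
import pickle
t=robot.camera('top');pickle.dump(t,open('h3.pkl','wb'))
crop(t,180,110,60,120,6,'pics/h3t.png')
E
```

```text
time: 23.75
position: [0.3981, 0.1943, 0.0705]
tool_rot: [0.5, -0.5, 0.5, -0.5]
ft_force: [-0.3, -0.2, -1.1]
grip_width: 0.0295
```

View pics/h3t.png

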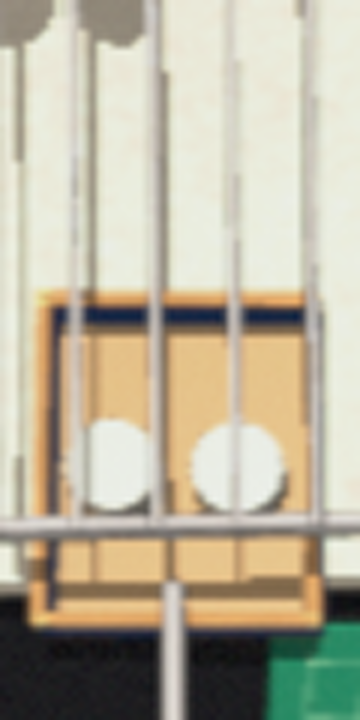

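The lip is at crop y≈618, about 20 mm out past the board edge, and the tip is backed off its wall. I'll lift just clear of the lip, staying below the rail, then retract and raise.

```bash
python3 -m creep '[[[0,-3,0],0,0],[[0,-6,0],0,0],[[0,-7,0],0,0],[[0,-6,0],0,0],[[0,-3,0],0,0],[[0,0,0],0,0]]';python3 - <<'E'
from h import *
print(robot.get_obs()['ft_force'])
s=robot.camera('scene');crop(s,250,150,130,110,6,'pics/i1.png')
E
```

```text
time: 24.4
position: [0.3988, 0.1945, 0.0963]
tool_rot: [-0.5, 0.499, -0.5, 0.501]
ft_force: [0.4, 0.5, -0.9]
grip_width: 0.0294
[ 0.40891001  0.46181267 -0.94982546]
```

View pics/i1.png

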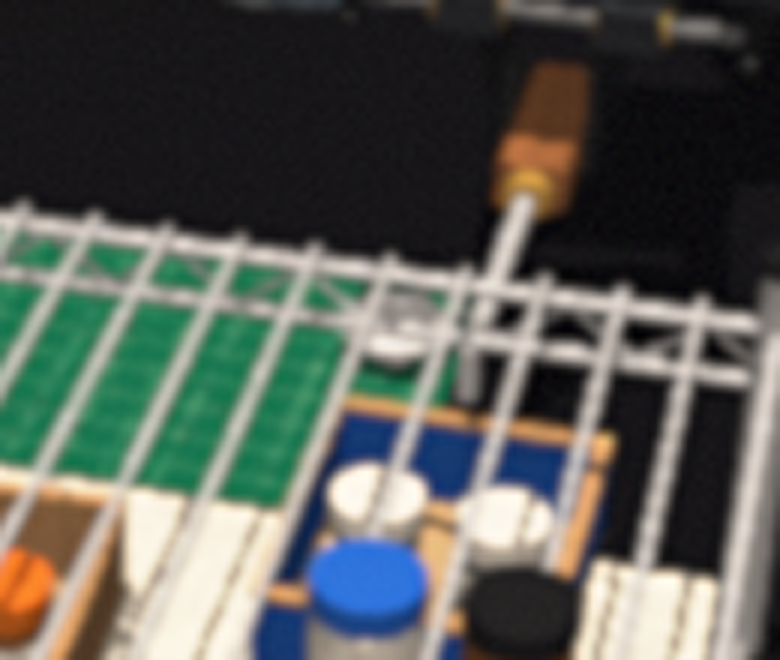

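```bash
python3 -m creep '[[[0,0,-8],0,0],[[0,0,-15],0,0],[[0,0,-15],0,0],[[0,-10,-7],0,0],[[0,-25,0],0,0],[[0,-40,0],0,0],[[0,-40,0],0,0],[[0,-30,0],0,0]]'; python3 -m creep '[[[0,-10,10],0,0],[[15,0,20],0,0],[[30,0,14],0,0],[[40,0,0],0,0],[[45,0,0],0,0],[[45,0,0],0,0],[[45,0,0],0,0],[[45,0,0],0,0]]'; python3 -m creep '[[[30,0,20],0,0],[[15,0,20],0,0],[[2,0,10],-0.06,0],[[0,0,0],-0.12,0],[[0,0,0],-0.14,0],[[0,0,0],-0.14,0],[[0,0,0],-0.14,0],[[0,0,0],-0.14,0]]'; python3 -m creep '[[[0,0,0],-0.14,0],[[0,0,0],-0.14,0],[[0,0,0],-0.14,0],[[0,0,0],-0.14,0],[[0,0,0],-0.14,0],[[0,0,0],-0.1,0],[[0,0,0],-0.03,0],[[0,0,0],0,0]]'; python3 -c "
from h import *
delta([.447,-.117,.007],90)"
```

```text
time: 25.25
position: [0.3535, 0.1944, 0.2433]
tool_rot: [-0.499, 0.499, -0.5, 0.501]
ft_force: [1.6, 0.9, -1.8]
grip_width: 0.0292
time: 26.05
position: [0.3969, -0.0722, 0.2511]
tool_rot: [-0.5, 0.5, -0.5, 0.5]
ft_force: [1.2, -0.3, -1.8]
grip_width: 0.0296
time: 26.85
position: [0.4472, -0.1174, 0.2509]
tool_rot: [0.648, -0.283, 0.283, -0.648]
ft_force: [0.5, -0.1, -1.0]
grip_width: 0.0296
time: 27.65
position: [0.4474, -0.1175, 0.2509]
tool_rot: [0.707, -0.0, 0.0, -0.707]
ft_force: [-0.0, -0.9, -1.9]
grip_width: 0.0297
turn -0.0011 yaw now 89.94 then mm [ -0.5 243.9   0.5] pos [ 0.4474 -0.1175  0.2509]
```

```bash
python3 -m creep '[[[0,20,0],0,0],[[0,40,0],0,0],[[0,45,0],0,0],[[0,45,0],0,0],[[0,40,0],0,0],[[0,25,0],0,0],[[0,12,0],0,0],[[0,5,0],0,0]]'; python3 -m creep '[[[0,4,0],0,0],[[0,3,0],0,0],[[0,2,0],0,0],[[0,2,0],0,0],[[0,0,0],0,0],[[0,0,0],0,0]]' 10
```

```text
time: 28.45
position: [0.4476, -0.1176, 0.0177]
tool_rot: [-0.707, 0.001, 0.0, 0.707]
ft_force: [-1.0, 0.2, -1.7]
grip_width: 0.0295
time: 29.05
position: [0.4478, -0.1177, 0.0078]
tool_rot: [0.707, 0.0, 0.0, -0.707]
ft_force: [-0.3, 0.1, -1.1]
grip_width: 0.0298
```

Near the mat with no contact force yet; 1 mm more, then release and rise.

```bash
python3 -m creep '[[[0,1,0],0,0],[[0,0,0],0,0],[[0,0,0],0,1],[[0,0,0],0,1],[[0,0,0],0,1],[[0,0,0],0,1],[[0,0,0],0,1],[[0,0,0],0,1]]'; python3 -m creep '[[[0,0,0],0,1],[[0,0,0],0,1],[[0,0,0],0,1],[[0,0,0],0,1],[[0,0,0],0,1],[[0,0,0],0,1]]'; python3 -m creep '[[[0,-10,0],0,1],[[0,-30,0],0,1],[[0,-40,0],0,1],[[0,-40,0],0,1],[[0,-40,-10],0,1],[[0,-20,-40],0,1],[[0,0,-45],0,1],[[0,0,-45],0,1]]'; python3 -m creep '[[[0,0,-40],0,1],[[0,0,-20],0,1],[[0,0,0],0,1],[[0,0,0],0,1]]'; python3 - <<'E'
from h import *
import pickle
t=robot.camera('top');s=robot.camera('scene');pickle.dump((t,s),open('z.pkl','wb'))
cv2.imwrite('pics/z1.png',t['pixels'][:,:,::-1]);cv2.imwrite('pics/z2.png',s['pixels'][:,:,::-1])
print(robot.get_obs()['time'])
E
```

```text
time: 29.85
position: [0.4476, -0.1176, 0.0066]
tool_rot: [-0.707, 0.0, 0.0, 0.707]
ft_force: [0.1, 0.7, -0.5]
grip_width: 0.0699
time: 30.45
position: [0.4476, -0.1176, 0.0066]
tool_rot: [0.707, 0.0, 0.0, -0.707]
ft_force: [0.2, -0.6, -1.0]
grip_width: 0.087
time: 31.25
position: [0.4479, -0.2589, 0.1888]
tool_rot: [0.708, 0.001, 0.001, -0.706]
ft_force: [1.5, 0.3, 0.1]
grip_width: 0.087
time: 31.65
position: [0.4469, -0.316, 0.1863]
tool_rot: [-0.706, 0.001, 0.0, 0.708]
ft_force: [0.8, 1.3, 0.2]
grip_width: 0.0866
31.75
```

View pics/z1.png

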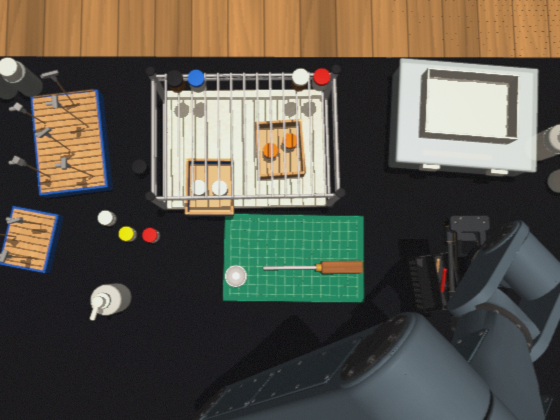

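View pics/z2.png

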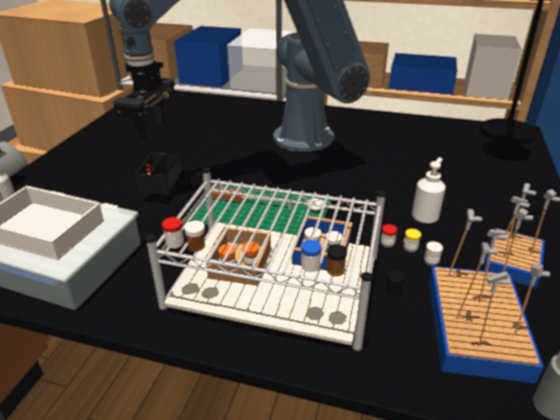

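The hook lies on the mat (handle centre at about (341,267)). The carton stands out past the board with both jars upright, and everything else looks unmoved. Last measurement:

```bash
python3 - <<'E'
from h import *
import pickle
t,s=pickle.load(open('z.pkl','rb'));t0,_=pickle.load(open('c0.pkl','rb'))
crop(t,180,150,60,70,8,'pics/z3.png')
print('handle',plane(t,341.5,267.3,.027),'dish',plane(t,235.5,275.5,.019))
d=np.abs(t['pixels'].astype(int)-t0['pixels']).sum(2)
for n,(u,v,w,h) in dict(brown=(252,115,56,68),paint=(90,205,75,40),pump=(85,280,50,42),dish=(222,262,28,28)).items(): print(n,(d[v:v+h,u:u+w]>90).sum())
E
```

```text
handle [ 0.44440942 -0.11495945  0.027     ] dish [0.42734359 0.1378805  0.019     ]
brown 0
paint 0
pump 0
dish 0
```

View pics/z3.png

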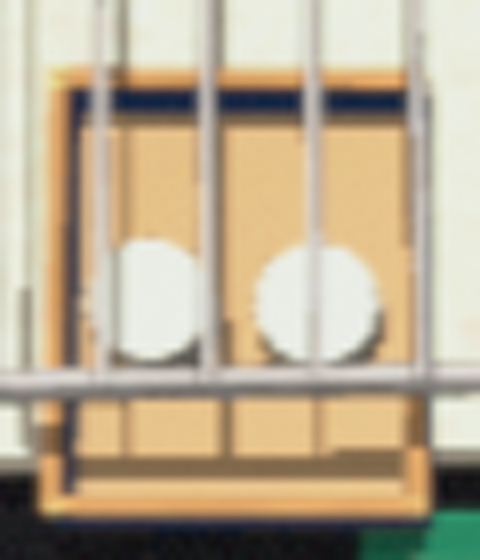

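```bash
python3 - <<'E'
from h import *
import pickle
t,s=pickle.load(open('z.pkl','rb'))
print(plane(t,180+238/8-.4,150+500/8-.4,.075), plane(t,180+20/8-.4,150+458/8-.4,.03))
robot.hand_in()
E
```

```text
[0.57366745 0.19539997 0.075     ] [0.5914885  0.26417788 0.03      ]
the job is handed in; nothing more can be done
```

I dragged the blue carton forward with the hook and handed the job in after about 32 s of the 72 s allowed. I drew the hook out of the caddy by its rod, laid it on the mat and took it again by its handle. With the tip behind the lip I dragged the carton about 105 mm, then laid the hook back on the mat.

My last checks, made just before handing in:
- **Carton:** its lip is about 18 mm out past the board's front edge (0.574 m against 0.591 m). The carton sits straight, and both jars look upright from above.
- **Hook:** it lies on the mat with its handle centre at about (0.444, -0.115) m. I did not measure the tip's height after putting it down.
- **Everything else:** the before and after top views show no change at the brown carton, paint jars, pump bottle or dish. The gripper is clear of everything.

No check failed. The only disagreements were small ones: a few millimetres between camera estimates of the rod's end and of the board's front edge. The 18 mm figure could be off by about as much.

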